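# Close the sweets canister with its click-stop lid

### The job

Put the lid on the steel canister so that it sits fully down with its blue tab between the two posts, then wind the lid's knob clockwise until its slip clutch clicks once, and stop there: a second click overwinds it. Handle it gently: do not ram or press the lid hard on the canister, and leave the bowls where they are.

Things in the scene. Friction and masses are not known exactly. Their poses are not given: they have to be found in the camera images.
- lid: Loose lid, about 0.55 kg with its knob, standing upright on the counter. Black rubber plug (97 mm dia., 12 mm high, tapered to 86 mm at its foot) under a white round plate (114 mm dia., z = 12 to 22 mm). Origin: centre of the plug's underside; z up; x points to the blue tab. When seated the plate rests on the canister's rim, origin 12 mm below the rim.
- tab (a point): Centre of the blue tab on the lid's edge (12 mm wide, 8 mm thick), 63 mm from the lid's axis along the lid's x, 16 mm above its origin; the tab ends 72 mm from the axis.
- collar_axis (a point): Top centre of the grey collar (54 mm dia.) on the lid, 27 mm above the lid's origin; x points to the collar's yellow mark, z up. The collar is the clutch's driven half: it turns on the lid clockwise (seen from above) with little friction (under 0.06 N m) until the seal is tight, then stops dead. How far it has to go is not shown: 0.9 to 2.2 rad.
- knob_grip (a point): On the knob's axis at the height to grip, 57 mm above the lid's origin. The black knob is an upright bar 46 mm long, 14 mm wide, 40 mm high (top 72 mm above the lid's origin) on a 28 mm dia. hub; x runs along the bar to its pointer end; pinch it across its width (y). The lid is carried by it.
- pointer (a point): End of the yellow line on the knob's top, 22 mm from its axis along the knob's x. At the start it is over the collar's mark. Once the collar is tight, torque rises to 0.3 N m within 0.1 rad, then drops as the clutch slips into its next notch: a click. Pointer is then 0.35 rad clockwise of the mark (0.7 after a second click: overwound). It stays there when let go.
- canister: Steel canister fixed on the counter: 110 mm outer dia., 4 mm wall, 85 mm high, open on top. Origin: centre of its underside; x points to the fork (two dark steel posts) that takes the lid's tab.
- mouth (a point): Centre of the canister's mouth at rim height, 85 mm above the counter; axes as the canister's.
- fork (a point): Middle between the two round-topped posts, 63 mm from the canister's axis along its x, 4 mm above the rim. Posts 8 mm dia., 24 mm apart (16 mm clear gap), tops 14 mm above the rim. They keep the lid from turning.
- bowl_a: Dark lacquer bowl with red inside, 110 mm dia., 60 mm high, with two flower sweets, farther from the robot than the work. Origin: centre of its underside. Leave alone.
- bowl_b: The same kind of bowl, nearer the robot than the work. Leave alone.
- steel_bowl: Steel bowl, 132 mm dia., 58 mm high, with sweets, to the left of the work. Origin: centre of its underside. Leave alone.
Things that resemble listed ones, but are neither listed nor needed, are in the scene too. What is shaped like the lid but pink is not meant.

How it is judged (in metres and radians):
On the way, in this order (a step that is already met when the one before it is completed fails the run):
1. the lid is fully down on the canister with its tab between the posts (horizontal distance between lid and mouth below 0.005 m and z of lid in the frame of mouth below -0.009 m and angle between lid's own z axis and vertical below 0.06 rad and horizontal distance between tab and fork below 0.006 m), for 0.3 s.
2. the clutch has clicked (all of step 1 and y of pointer in the frame of collar_axis below -0.0046 m), for 0.2 s.
At the end, for the whole second after the job is handed in: Lid fully down on the canister (9 mm or more below the rim, 5 mm off centre at most, level), tab centre within 6 mm of the fork's middle, pointer at least 0.21 rad clockwise of the collar mark (one click), lid at rest, bowls within 30 mm of where they stood (all of step 2 and linear speed of lid below 0.01 m/s and distance of each of bowl_a, bowl_b, steel_bowl from where it was at the start of the episode below 0.03 m); the robot touches nothing.
It fails at once if the clutch is overwound: a second click (pointer over 0.51 rad from the collar's mark) (y of pointer in the frame of collar_axis below -0.0107 m).
It fails at once if the lid is pressed or rammed on the canister with more than 40 N (contact force between lid and canister above 40 N).
It fails at once if the lacquer bowl beyond the work is moved by more than 30 mm (distance of bowl_a from where it was at the start of the episode above 0.03 m).
It fails at once if the lacquer bowl near the robot is moved by more than 30 mm (distance of bowl_b from where it was at the start of the episode above 0.03 m).
It fails at once if the steel bowl is moved by more than 30 mm (distance of steel_bowl from where it was at the start of the episode above 0.03 m).
It also fails if it takes over 72 s, if anything falls off the work surface, if the arm or the gripper's body presses on something with over 40 N, if the wrist force passes 120 N, or if a joint passes its speed limit or range.

### The arm

A 6-joint arm with a two-finger parallel gripper is mounted at the origin on the work surface. World frame = base frame: x ahead of the robot, y to its left, z up, the work surface at z = 0. Lengths are in mm, angles in degrees, forces in N, time in s.
With the tool pointing down it reaches from about 350 to 850 mm from the base axis. Payload 8.1 kg.
Tool frame: the origin (TCP) lies midway between the tips of the shut fingers; the grasp point (between the pads) lies 19 mm behind it (r.tcp_to_grasp is the distance from the TCP to the grasp point, in mm); z points along the fingers, y is the direction in which the jaws open and shut (so a half turn about z gives the same grasp; the last joint's range is limited). The gripper opens to 85 mm and grips with 20 to 120 N. Pads are 22 mm wide; open, the fingers measure 114 mm over their backs; the gripper's body (76 mm by 85 mm) begins 54 mm behind the grasp point. The pads swing forward as they close: fully open they stand 13 mm farther back than shut.
Start: joints at [69.305, 7.471, 85.268, -0, 87.261, -4.893], TCP at [163.368, 577.335, 201.092] pointing down, gripper open.
Joint ranges: [-169.43, 169.43], [-51.17, 129.36], [1.28, 143.12], [-76.62, 256.62], [0, 156.53], [-152.29, 152.29]. Speed limits (degrees/s): [136.94, 136.94, 159.86, 180, 180, 180].

### API

Orientations are given as [roll, pitch, yaw] about the fixed x, y, z axes, in that order (R = Rz(yaw) Ry(pitch) Rx(roll)).
In Python, from bench import r gives the robot as it stands.
- The arm moves only by the tool jog_arm, never from a script. Its argument "targets" is a list of rows, each a list of 7 numbers: the shift along the tool's x, y, z in m, then the turn, a rotation vector about the tool's x, y, z in rad, then the closure, from 0 (fully open) to 1 (shut). In form: [[dx, dy, dz, wx, wy, wz, claw], ...]. A call has 1 to 5 rows; each row is the pose to reach, as a shift and turn from the pose commanded when the call began, along the tool's axes at that moment; what a row does not reach only later rows make up. A row lasts 1/12 s, in which the tool goes at most 41.7 mm and 7.16 degrees, less where a joint would pass 70% of its speed; a pose out of reach is approached as far as the arm can. A call with a gripper value outside its range is refused whole. The fingers move at their own pace and stop on an object; "newtons" is the grip in N (left out, the last holds). Time passes only in rows, so rows that repeat a pose let the fingers close. It gives the time, the measured TCP pose, the force and the opening at its end, in the units of the state.
- r.sense(): the state, without advancing time (a new reading comes with each control period).
- r.snapshot(name): name is "side" or "top"; returns a dict with "pixels" (480x640x3 uint8, red, green, blue), "fx", "fy", "cx", "cy" (pixels), "origin" and "attitude" of the camera in the world. Camera axes: x right, y down, z forward; pixel columns grow to the right and rows downward; lengths in mm; the calibration is good to about 2 mm. A picture is of the moment at which its call begins. There is no depth.
- r.hand_in(): hands the job in, once; it reports no verdict.
The state is a dict: "time": time; "joint_pos": joint angles; "qd": joint speeds; "joint_efforts": joint torques, N m; "tool_pos": TCP position; "tcp_rot": TCP orientation; "ft_force": force on the tool from outside, world axes, zero at the start; "wrist_torque": the same for the moment, N m; "finger_gap": finger opening in mm.
Only numpy, scipy, OpenCV 4.12 (cv2) and the standard library are available. Lean on these libraries where they do the work, as an engineer would, in place of code of your own. Each camera call takes 0.05 s, during which the arm holds its last target.

## Working session

There is one attempt and no reset: what is moved stays moved. The work goes in short steps, Python scripts to look and compute and a tool call to move; the robot and the scene stay as the last step left them, time stands still between calls to the robot, and variables do not carry over. Pictures are saved under pics/ and viewed, and the job is handed in when it is done.

Besides the shell and the picture viewer there is one more tool, called after "Request:" as name(argument=value, ...) on one line, values as JSON. jog_arm: Moves the arm, as the interface text tells. Its arguments: {"type":"object","properties":{"targets":{"type":"array","items":{"type":"array","items":{"type":"number"}}},"newtons":{"type":"number"}},"required":["targets"]}

```bash
ls; mkdir -p pics; python3 - <<'E'
from bench import r
import cv2,numpy as np
print(r.sense())
for n in("top","side"):
    s=r.snapshot(n); cv2.imwrite(f"pics/{n}0.png",s["pixels"][:,:,::-1]); np.savez(f"{n}0.npz",**s)
    print({k:v for k,v in s.items() if k!="pixels"})
E
```

```text
pics
{'time': 0.0, 'joint_pos': array([ 6.93044466e+01,  7.51538836e+00,  8.53293012e+01,  4.30108943e-04,
        8.72592307e+01, -4.89334845e+00]), 'qd': array([-0.01882889,  0.05976399, -0.05920815,  0.02429794,  0.06590838,
       -0.05588225]), 'joint_efforts': array([ 2.19415895e-03, -5.69411480e+01, -5.00542903e+01, -1.52312591e-04,
        1.52702577e-02, -4.06930553e-06]), 'tool_pos': array([163.1599786 , 576.7775042 , 200.04132288]), 'tcp_rot': array([-1.79896495e+02, -9.29253738e-03,  1.64197766e+02]), 'ft_force': array([-0.40955889, -0.00663405, -0.04960452]), 'wrist_torque': array([ 0.01235879, -0.0100356 ,  0.00313165]), 'finger_gap': 85.551116694229}
{'fx': 489.17483099468257, 'fy': 489.17483099468257, 'cx': 319.20898631026535, 'cy': 249.88537253104866, 'origin': array([351.45331512,  98.87458518, 937.14109615]), 'attitude': array([-1.68129775e+02, -1.23095343e-01, -9.18495054e+01])}
{'fx': 473.2526202948464, 'fy': 473.2526202948464, 'cx': 322.6388654138697, 'cy': 237.96047418306597, 'origin': array([  54.12775372, -557.79231132,  508.77109561]), 'attitude': array([-117.27025092,    1.50523343,  -38.06329676])}
```

View pics/top0.png

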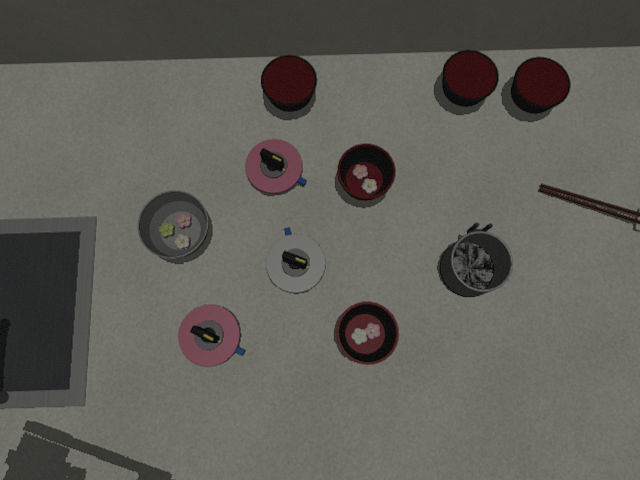

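View pics/side0.png

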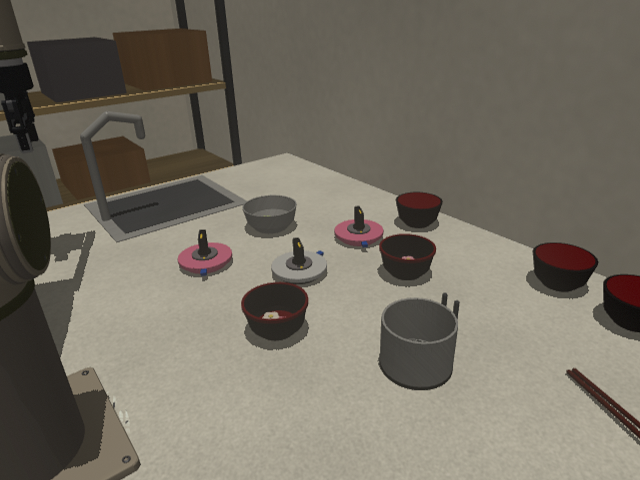

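The top view shows the white lid at about (296,264), its tab at (288,231), the canister rim at about (481,262) and the posts at about (480,228). I'll zoom in next.

```bash
cat > h.py <<'E'
import numpy as np,cv2
from scipy.spatial.transform import Rotation as R
def load(n):
    return dict(np.load(n+".npz"))
def Rm(s): return R.from_euler("xyz",s["attitude"],degrees=True).as_matrix()
def ray(s,px,z):
    px=np.atleast_2d(px).astype(float)
    d=np.c_[(px[:,0]-s["cx"])/s["fx"],(px[:,1]-s["cy"])/s["fy"],np.ones(len(px))]@Rm(s).T
    t=(z-s["origin"][2])/d[:,2]
    return s["origin"]+d*t[:,None]
def proj(s,P):
    c=(np.atleast_2d(P)-s["origin"])@Rm(s)
    return np.c_[s["fx"]*c[:,0]/c[:,2]+s["cx"],s["fy"]*c[:,1]/c[:,2]+s["cy"]]
def circ(p):
    A=np.c_[2*p[:,:2],np.ones(len(p))]; b=(p[:,:2]**2).sum(1)
    x=np.linalg.lstsq(A,b,rcond=None)[0]; return x[:2],np.sqrt(x[2]+x[:2]@x[:2])
def snap(n,tag):
    from bench import r
    s=r.snapshot(n); np.savez(f"{n}{tag}.npz",**s); return s
E
python3 - <<'E'
from h import *
s=load("top0");p=s["pixels"][:,:,::-1]
a=cv2.resize(p[215:305,250:345],None,fx=8,fy=6,interpolation=cv2.INTER_NEAREST)
a=cv2.resize(p[220:300,255:335],(400,400),interpolation=cv2.INTER_CUBIC)
b=cv2.resize(p[218:298,434:514],(400,400),interpolation=cv2.INTER_CUBIC)
t=load("side0")["pixels"][:,:,::-1]
cv2.imwrite("pics/z0.png",np.clip(np.hstack([a,b])*1.6,0,255).astype(np.uint8))
c=cv2.resize(t[230:290,260:340],(400,300),interpolation=cv2.INTER_CUBIC)
d=cv2.resize(t[285:390,370:470],(400,420),interpolation=cv2.INTER_CUBIC)[:300]
cv2.imwrite("pics/z1.png",np.clip(np.hstack([c,d])*1.6,0,255).astype(np.uint8))
E
```

```text
(no output)
```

View pics/z0.png

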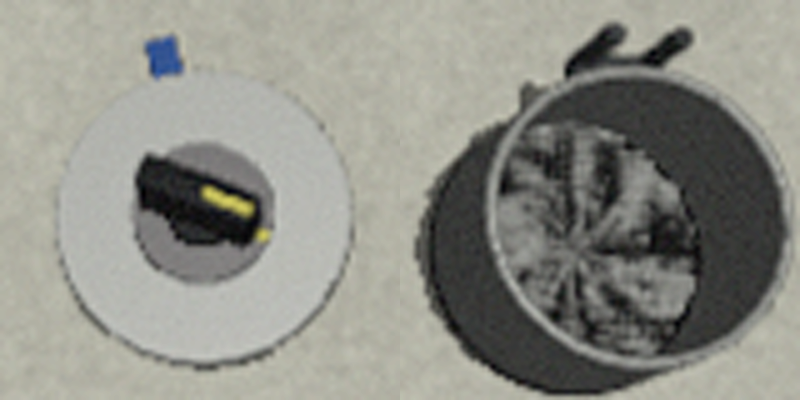

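View pics/z1.png

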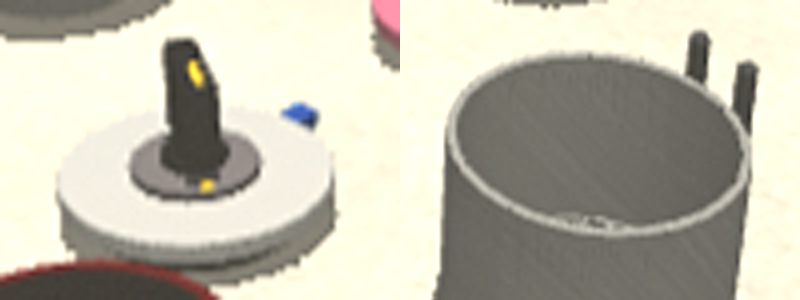

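```bash
cat > meas.py <<'E'
from h import *
def blob(m,roi,minA=3):
    x0,y0,x1,y1=roi; k=np.zeros(m.shape,np.uint8); k[y0:y1,x0:x1]=m[y0:y1,x0:x1]
    n,l,st,c=cv2.connectedComponentsWithStats(k)
    return [(st[i,4],c[i].round(2),l==i) for i in np.argsort(-st[1:,4])+1 if st[i,4]>=minA]
def masks(s):
    hsv=cv2.cvtColor(s["pixels"],cv2.COLOR_RGB2HSV); H,S,V=[hsv[...,i].astype(int) for i in range(3)]
    return dict(H=H,S=S,V=V,blue=((H>100)&(H<130)&(S>90)).astype(np.uint8),yel=((H>18)&(H<35)&(S>110)&(V>60)).astype(np.uint8))
E
python3 - <<'E'
from meas import *
s=load("top0");m=masks(s)
for k,roi in(("blue",(255,215,340,300)),("yel",(255,215,340,300))):
    for A,c,_ in blob(m[k],roi): print(k,A,c)
print("plate px",s["pixels"][285,296],s["pixels"][300,340],s["pixels"][290,310])
p=s["pixels"].astype(int)
print("R-B row 264",(p[264,260:332,0]-p[264,260:332,2]))
print("V row 264",p[264,260:332,1])
print("V row 250",p[250,445:520,1])
t=load("side0");m=masks(t)
for k,roi in(("blue",(255,225,345,295)),("yel",(255,225,345,295))):
    for A,c,_ in blob(m[k],roi): print("side",k,A,c)
E
```

```text
blue 39 [287.15 231.03]
yel 33 [300.09 259.76]
yel 3 [306.67 266.33]
plate px [115 116 113] [109 109 101] [115 114 107]
R-B row 264 [ 8  8  8  9  8  8  2  1  2  2  3  3  4  2  3  2  1  2  3  2  3  2  2  0
  1  0  2  1  2 -5 -2  2  1  0  1  0  4 -4 -3  0 -1 -1 -4 -5 -2 -6 -5 -1
  0  3  2  2  4  2  3  3  2  3  2  3  2  4  2  2  3  6  7  9  9  8  9  9]
V row 264 [110 113 113 115 116 108 101 115 111 113 114 113 112 114 114 111 115 112
 114 115 113  97  75  80  79  78  79  76  63  20  22  19  22  16   9   9
  16  12  14  13  11  12  16  19  18   6  13  54  74  81 120 118 118 114
 116 116 116 115 115 115 115 118 116 118 111  97 108 106 106 111 114 112]
V row 250 [ 35  31  34  40  31  35  31  58  91  81  48  63  70  62  58  41  20  30
  15  21  27  38  32  49  72  72  79  69  43  32  24  29  37  57  69  67
  83  82  75  67  31  41  38  40  31  37  38  36  37  38  32  36  35  37
  32  32  36  35  31  35  32  33  56  97  98 106 113 112 112 111 111 111
 113 112 113]
side blue 16 [319.94 252.56]
side yel 14 [298.79 244.21]
side yel 7 [301.   266.71]
```

```bash
cat >> meas.py <<'E'
from scipy.optimize import least_squares
def fitc(P,c0,rad=None):
    if rad: f=lambda x:np.hypot(P[:,0]-x[0],P[:,1]-x[1])-rad
    else: f=lambda x:np.hypot(P[:,0]-x[0],P[:,1]-x[1])-x[2]
    x0=list(c0)+([] if rad else [55]); q=least_squares(f,x0,loss="soft_l1",f_scale=0.7)
    return q.x.round(2),np.median(np.abs(f(q.x))).round(2)
def edge(s,img,c,z,r0,r1,sign,angs,thr):
    # along world rays from c at height z find strongest radial gradient of given sign
    rr=np.arange(r0,r1,0.5);out=[]
    for a in np.radians(angs):
        W=np.c_[c[0]+rr*np.cos(a),c[1]+rr*np.sin(a),np.full(len(rr),z)]
        px=proj(s,W).astype(np.float32)
        v=cv2.remap(img.astype(np.float32),px[None,:,0],px[None,:,1],cv2.INTER_LINEAR)[0]
        g=(np.roll(v,-3)-np.roll(v,3))*sign; g[:3]=g[-3:]=-99
        i=g.argmax()
        if g[i]>thr: out.append(W[i])
    return np.array(out)
E
python3 - <<'E'
from meas import *
for n,cl,cc in(("top0",(296,264),(481,262)),("side0",(299,262),(419,322))):
    s=load(n);p=s["pixels"].astype(float);V=p[...,1]
    rb=cv2.GaussianBlur(p[...,0]-p[...,2],(3,3),0)
    c0=ray(s,cl,22)[0,:2]; k0=ray(s,cc,85)[0,:2]; print(n,c0,k0)
    A=range(0,360,5)
    for z,r0,r1,sg,im,th in((22,45,68,1,rb,3),(22,45,68,-1,V,8)):
        e=edge(s,im,c0,z,r0,r1,sg,A,th)
        if len(e)>10: print("plate",sg,len(e),fitc(e,c0),fitc(e,c0,57))
    e=edge(s,V,c0,27,20,34,1,A,12)
    if len(e)>10: print("collar",len(e),fitc(e,c0),fitc(e,c0,27))
    for it in range(2):
        e=edge(s,V,k0,85,44,57,1,A,20)
        if len(e)>10: f=fitc(e,k0,51);print("rim in",len(e),fitc(e,k0),f);
        e2=edge(s,V,k0,85,50,62,-1,A,15)
        if len(e2)>10: print("rim out dn",len(e2),fitc(e2,k0),fitc(e2,k0,55))
        k0=f[0][:2]
E
```

```text
top0 [517.65843939 135.65944484] [ 499.36268973 -194.59777927]
plate 1 68 (array([519.68, 137.  ,  57.21]), np.float64(0.27)) (array([519.67, 137.  ]), np.float64(0.27))
plate -1 53 (array([520.34, 136.91,  55.2 ]), np.float64(0.38)) (array([521.99, 137.32]), np.float64(1.15))
collar 72 (array([520.15, 137.41,  27.08]), np.float64(0.48)) (array([520.11, 137.41]), np.float64(0.51))
rim in 67 (array([ 501.72, -195.86,   50.82]), np.float64(0.23)) (array([ 501.72, -195.84]), np.float64(0.34))
rim out dn 39 (array([ 501.95, -195.93,   54.65]), np.float64(0.24)) (array([ 501.93, -196.37]), np.float64(0.26))
rim in 69 (array([ 501.76, -195.87,   50.76]), np.float64(0.26)) (array([ 501.76, -195.86]), np.float64(0.46))
rim out dn 39 (array([ 501.94, -196.  ,   54.66]), np.float64(0.15)) (array([ 501.91, -196.42]), np.float64(0.25))
side0 [523.51907223 140.99155657] [ 494.404364   -202.86985563]
plate 1 48 (array([519.08, 134.59,  57.6 ]), np.float64(1.11)) (array([519.31, 135.26]), np.float64(1.08))
plate -1 37 (array([518.83, 135.56,  56.3 ]), np.float64(0.69)) (array([519.  , 136.35]), np.float64(0.74))
collar 58 (array([521.32, 139.21,  24.97]), np.float64(1.71)) (array([519.69, 136.86]), np.float64(1.16))
rim in 43 (array([ 499.48, -198.19,   50.99]), np.float64(0.46)) (array([ 499.48, -198.19]), np.float64(0.47))
rim out dn 19 (array([ 499.26, -198.32,   54.51]), np.float64(0.44)) (array([ 499.51, -197.8 ]), np.float64(0.66))
rim in 71 (array([ 500.78, -197.17,   51.23]), np.float64(0.36)) (array([ 500.71, -197.17]), np.float64(0.43))
rim out dn 39 (array([ 500.21, -197.62,   54.78]), np.float64(0.41)) (array([ 500.34, -197.41]), np.float64(0.44))
```

```bash
python3 - <<'E'
from meas import *
s=load("top0");p=s["pixels"];print(p[218:236,466:498,1])
t=load("side0");p=t["pixels"];print(p[288:325,438:462,1])
L=np.array([519.6,136.8])
tb=ray(s,(287.15,231.03),20)[0,:2];d=tb-L;print("tab top",tb,np.hypot(*d),np.degrees(np.arctan2(d[1],d[0])))
tb=ray(t,(319.94,252.56),18)[0,:2];d=tb-L;print("tab side",tb,np.hypot(*d),np.degrees(np.arctan2(d[1],d[0])))
m=masks(s)["yel"]; y,x=np.nonzero(m[215:300,255:340]);px=np.c_[x+255,y+215]; 
px=px[px[:,0]<305.5]; P=ray(s,px,72)[:,:2]; c=P.mean(0); u,S,v=np.linalg.svd(P-c);
print("line",c,v[0],S,P[[P[:,1].argmin(),P[:,1].argmax()]],"lid->c",c-L,np.degrees(np.arctan2(*(c-L)[::-1])),np.degrees(np.arctan2(*v[0][::-1])))
mk=ray(s,(306.67,266.33),27)[0,:2]-L;print("mark",mk,np.hypot(*mk),np.degrees(np.arctan2(mk[1],mk[0])))
mk=ray(t,(301,266.71),27)[0,:2]-L;print("mark side",mk,np.hypot(*mk),np.degrees(np.arctan2(mk[1],mk[0])))
c=ray(t,(298.79,244.21),72)[0,:2]-L;print("line side",c,np.degrees(np.arctan2(c[1],c[0])))
E
```

```text
[[107 112 111 110 110 111 109 111 112 114 115 114 112 107 105 108 107 105
  107 109 110 109 110 110 109 109 112 109 109 112 111 109]
 [110 110 114 112 109 112 112 112 114 113 112 111 113 110 107 105 103 104
  105 111 114 110 110 111 110 111 109 110 110 112 111 108]
 [109 112 110 111 111 111 110 112 112 112 110 112 110 112 111 109 107 107
  107 109 111 109 110 109 113 111 112 111 110 110 110 107]
 [113 114 110 108 108 107 108 112 111 111 112 113 110 112 111 111 110 107
  108 111 113 110 111 112 111 110 114 110 112 111 107 109]
 [108 113 109 110 110 110 111 112 109  92  85  86 103 113 110 111 111 109
  110 113 113 111 114 115 114 115 112 109 108 107 108 108]
 [110 111 113 109 110 112 115 106  79  53  47  45  71  96 114 110 111 109
  107 111 112 115 110  84  78  89 108 111 108 109 110 108]
 [109 112 111 111 109 115 108  78  34  19  36  44  46  83 114 111 110 109
  107 109 106  85  70  44  37  48  85 112 110 109 109 110]
 [113 112 112 111 113 110  81  35  10  31  36  38  53  95 113 112 113 108
  109 103  77  35  14  34  36  33  69 115 111 106 110 110]
 [114 112 114 112 106  72  35  19  1
[... 4899 characters left out ...]
  60
  114 118 159 161 162 163]
 [ 64  64  64  65  65  64  64  64  63  62  61  61  61  61  60  60  58  73
  115 117 162 164 163 162]]
tab top [583.22430605 151.36420778] 65.26996604967978 12.893408275386593
tab side [584.81435621 150.18576735] 66.57395153492362 11.59931082449888
line [516.09662411 126.12044053] [0.41661093 0.90908489] [31.86344629  9.01773909] [[513.54056311 117.3494379 ]
 [519.60672794 135.20215675]] lid->c [ -3.50337589 -10.67955947] -108.16181732442452 65.37919445819496
mark [ -7.95847965 -21.37124151] 22.80498546294638 -110.42492885979232
mark side [ -8.73317002 -20.8173393 ] 22.574983371360574 -112.75874240251686
line side [ -4.03417251 -10.4682013 ] -111.07536516783105
```

```bash
python3 - <<'E'
from meas import *
M=np.array([501.2,-196.6])
s=load("top0");t=load("side0")
for s,a in((s,[(476.3,224.2),(489.9,225.2)]),(t,[(444.3,295.2),(456.4,302.4)])):
    P=ray(s,a,95)[:,:2];m=P.mean(0);d=m-M;e=P[0]-P[1]
    print(P,np.hypot(*e),"mid",m,np.hypot(*d),np.degrees(np.arctan2(d[1],d[0])),"perp yaw",np.degrees(np.arctan2(e[1],e[0]))-90)
E
```

```text
[[ 566.11093999 -189.64776538]
 [ 563.50937707 -213.67212778]] 24.164811576813623 mid [ 564.81015853 -201.65994658] 63.81109094443508 -4.5480850176680505 perp yaw -6.180392959564045
[[ 563.50267017 -191.26559002]
 [ 562.14614862 -214.97026563]] 23.74345796765944 mid [ 562.82440939 -203.11792782] 61.96814678780725 -6.037647072510914 perp yaw -3.275230787779634
```

Request:
jog_arm(targets=[[-0.463, -0.327, 0, 0, 0, 1.66, 0], [-0.463, -0.327, 0, 0, 0, 1.66, 0], [-0.463, -0.327, 0, 0, 0, 1.66, 0], [-0.463, -0.327, 0, 0, 0, 1.66, 0], [-0.463, -0.327, 0, 0, 0, 1.66, 0]])

```text
time: 0.52
tool_pos: [294.8, 413.6, 200.6]
tcp_rot: [-180.0, 0.0, 128.1]
ft_force: [0.9, 0.7, 0.5]
finger_gap: 85.2
```

```bash
cat > go.py <<'E'
import sys;from h import *;from bench import r
# target: x y z(TCP) yaw
def rel(x,y,z,yaw):
    q=r.sense();T=R.from_euler("xyz",q["tcp_rot"],degrees=True)
    d=T.inv().apply(np.array([x,y,z])-q["tool_pos"])/1000
    G=R.from_euler("xyz",[180,0,yaw],degrees=True)
    print("t",round(q["time"],2),"pos",q["tool_pos"].round(2),"rot",q["tcp_rot"].round(2),"j6",q["joint_pos"][5].round(1),"F",q["ft_force"].round(2),"M",q["wrist_torque"].round(3),"gap",q["finger_gap"].round(1))
    print("move",d.round(4),(T.inv()*G).as_rotvec().round(4))
if __name__=="__main__": rel(*map(float,sys.argv[1:5]))
E
python3 go.py 519.6 136.8 201 69
```

```text
Traceback (most recent call last):
  File "go.py", line 9, in <module>
    if __name__=="__main__": rel(*map(float,sys.argv[1:5]))
                             ~~~^^^^^^^^^^^^^^^^^^^^^^^^^^^
  File "go.py", line 7, in rel
    print("t",round(q["time"],2),"pos",q["tool_pos"].round(2),"rot",q["tcp_rot"].round(2),"j6",q["joint_pos"][5].round(1),"F",q["ft_force"].round(2),"M",q["wrist_torque"].round(3),"gap",q["finger_gap"].round(1))
                                                                                                                                                                                          ^^^^^^^^^^^^^^^^^^^^^
AttributeError: 'float' object has no attribute 'round'
```

```bash
sed -i 's/q\["finger_gap"\].round(1)/round(float(q["finger_gap"]),1)/' go.py
python3 go.py 519.6 136.8 201 69
```

```text
t 0.52 pos [294.85 413.58 200.58] rot [-1.7996e+02  1.0000e-02  1.2808e+02] j6 10.7 F [0.91 0.71 0.54] M [ 0.013 -0.013  0.019] gap 85.2
move [-0.3565  0.0062 -0.0004] [-5.0000e-04  5.0000e-04  1.0311e+00]
```

Request:
jog_arm(targets=[[-0.356, 0.006, 0, 0, 0, 1.03, 0], [-0.356, 0.006, 0, 0, 0, 1.03, 0], [-0.356, 0.006, 0, 0, 0, 1.03, 0], [-0.356, 0.006, 0, 0, 0, 1.03, 0], [-0.356, 0.006, 0, 0, 0, 1.03, 0]])

```text
time: 0.93
tool_pos: [427.1, 252.4, 200.9]
tcp_rot: [-180.0, 0.0, 92.2]
ft_force: [0.5, 0.6, 0.1]
finger_gap: 85.5
```

```bash
python3 go.py 519.6 136.8 150 69
```

```text
t 0.93 pos [427.12 252.36 200.85] rot [-179.99    0.     92.23] j6 22.4 F [0.5  0.58 0.15] M [-0.031 -0.016 -0.028] gap 85.5
move [-0.1191  0.0879  0.0508] [-2.000e-04  1.000e-04  4.055e-01]
```

Request:
jog_arm(targets=[[-0.119, 0.088, 0.05, 0, 0, 0.405, 0], [-0.119, 0.088, 0.05, 0, 0, 0.405, 0], [-0.119, 0.088, 0.05, 0, 0, 0.405, 0], [-0.119, 0.088, 0.05, 0, 0, 0.405, 0], [-0.119, 0.088, 0.05, 0, 0, 0.405, 0]])

```text
time: 1.35
tool_pos: [520.7, 134.4, 147.9]
tcp_rot: [-179.9, 0.2, 69.0]
ft_force: [-1.2, 0.1, -0.6]
finger_gap: 85.5
```

```bash
python3 go.py 519.6 136.8 95 69
```

```text
t 1.35 pos [520.65 134.38 147.86] rot [-179.87    0.2    68.98] j6 30.1 F [-1.23  0.13 -0.64] M [-0.005  0.029 -0.014] gap 85.5
move [ 0.0021 -0.0017  0.0529] [-0.0023  0.0036 -0.0004]
```

Request:
jog_arm(targets=[[0.001, -0.001, 0.02, 0, 0, 0, 0], [0.001, -0.001, 0.04, 0, 0, 0, 0], [0.001, -0.001, 0.053, 0, 0, 0, 0], [0.001, -0.001, 0.053, 0, 0, 0, 0], [0.001, -0.001, 0.053, 0, 0, 0, 0]])

```text
time: 1.77
tool_pos: [518.1, 140.8, 97.4]
tcp_rot: [-179.9, 0.1, 69.4]
ft_force: [0.2, 0.6, -0.0]
finger_gap: 85.4
```

```bash
python3 go.py 519.6 136.8 39 69; python3 - <<'E'
from h import *
s=snap("side","1");cv2.imwrite("pics/s1.png",cv2.resize(s["pixels"][150:310,220:380,::-1],(600,600)))
E
python3 go.py 519.6 136.8 39 69;
```

```text
t 1.77 pos [518.1  140.84  97.36] rot [-1.7988e+02  6.0000e-02  6.9410e+01] j6 30.3 F [ 0.23  0.65 -0.01] M [ 0.005 -0.062 -0.027] gap 85.4
move [-0.0032  0.0029  0.0584] [-0.0021  0.0011  0.0072]
t 1.82 pos [519.13 140.98  98.6 ] rot [-180.      0.     69.42] j6 30.3 F [-0.04  0.69  0.59] M [-0.035  0.023 -0.012] gap 85.6
move [-0.0037  0.0019  0.0596] [-0.      0.      0.0072]
```

View pics/s1.png

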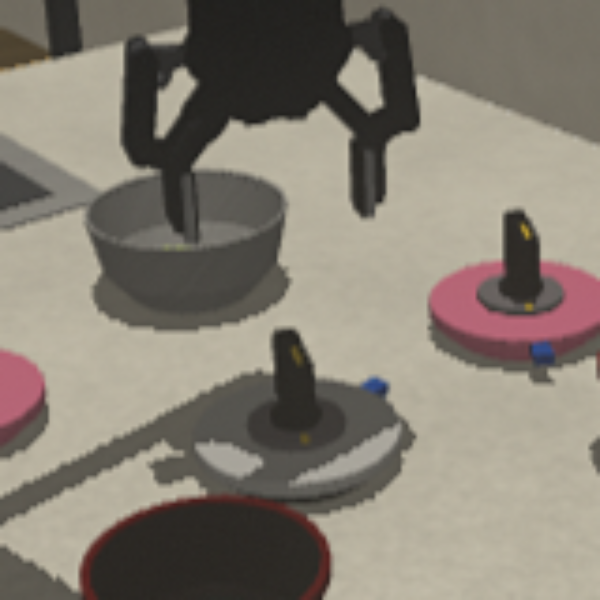

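Request:
jog_arm(targets=[[-0.0037, 0.002, 0.02, 0, 0, 0.007, 0], [-0.0037, 0.002, 0.04, 0, 0, 0.007, 0], [-0.0037, 0.002, 0.059, 0, 0, 0.007, 0], [-0.0037, 0.002, 0.059, 0, 0, 0.007, 0], [-0.0037, 0.002, 0.059, 0, 0, 0.007, 0]])

```text
time: 2.23
tool_pos: [519.5, 136.6, 39.6]
tcp_rot: [-180.0, 0.0, 69.0]
ft_force: [0.7, 0.1, 0.2]
finger_gap: 85.4
```

```bash
python3 go.py 519.6 136.8 39 69; python3 - <<'E'
from h import *
s=snap("side","2");cv2.imwrite("pics/s2.png",cv2.resize(s["pixels"][190:290,250:350,::-1],(600,600)))
s=snap("top","2");cv2.imwrite("pics/t2.png",cv2.resize(s["pixels"][200:320,236:356,::-1],(600,600)))
E
python3 go.py 519.6 136.8 39 69;
```

```text
t 2.23 pos [519.53 136.64  39.59] rot [-1.7997e+02  2.0000e-02  6.9000e+01] j6 30.3 F [0.7  0.11 0.15] M [-0.024 -0.052 -0.018] gap 85.4
move [0.0002 0.     0.0006] [-0.0006  0.0004 -0.0001]
t 2.33 pos [521.16 136.87  41.24] rot [ 1.7986e+02 -8.0000e-02  6.8990e+01] j6 30.3 F [ 0.62 -0.24  0.32] M [0.075 0.039 0.004] gap 85.8
move [-0.0006 -0.0014  0.0022] [ 0.0024 -0.0014 -0.0002]
```

View pics/s2.png

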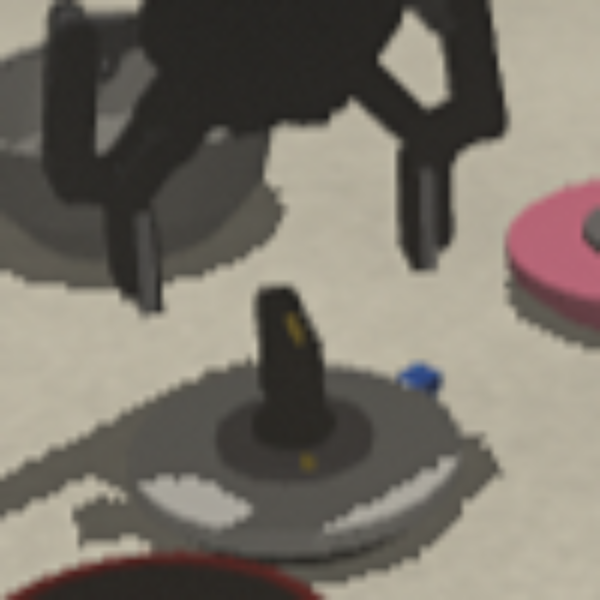

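View pics/t2.png

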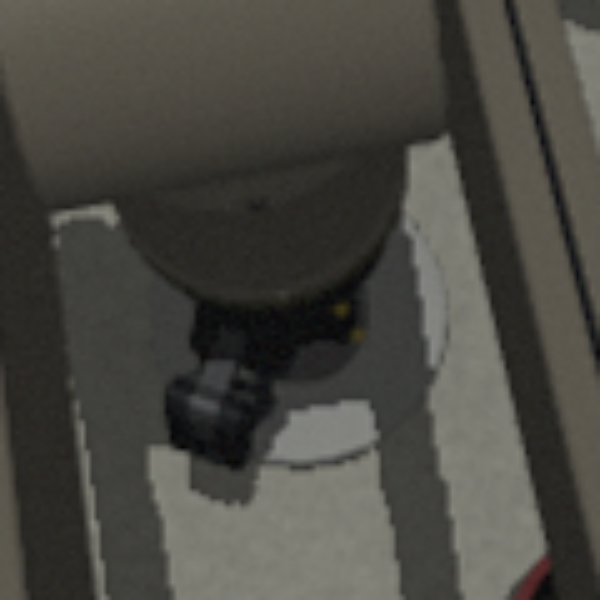

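Request:
jog_arm(targets=[[0, 0, 0.0015, 0, 0, 0, 0.4], [0, 0, 0.0015, 0, 0, 0, 0.6], [0, 0, 0.0015, 0, 0, 0, 0.8], [0, 0, 0.0015, 0, 0, 0, 1], [0, 0, 0.0015, 0, 0, 0, 1]], newtons=60)

```text
time: 2.75
tool_pos: [519.9, 136.5, 37.9]
tcp_rot: [180.0, -0.0, 69.0]
ft_force: [-0.7, -0.9, -0.3]
finger_gap: 25.4
```

Request:
jog_arm(targets=[[0, 0, 0, 0, 0, 0, 1], [0, 0, 0, 0, 0, 0, 1], [0, 0, 0, 0, 0, 0, 1], [0, 0, 0, 0, 0, 0, 1]])

```text
time: 3.08
tool_pos: [520.0, 136.5, 37.9]
tcp_rot: [180.0, -0.0, 69.0]
ft_force: [-1.0, -0.8, 4.2]
finger_gap: 11.3
```

```bash
python3 go.py 519.6 136.8 60 69
```

```text
t 3.08 pos [519.96 136.48  37.94] rot [ 1.7998e+02 -1.0000e-02  6.8970e+01] j6 30.3 F [-0.99 -0.76  4.19] M [-0.037  0.158 -0.039] gap 11.3
move [ 0.0002 -0.0004 -0.0221] [ 0.0004 -0.0002 -0.0005]
```

Request:
jog_arm(targets=[[0, 0, -0.006, 0, 0, 0, 1], [0, 0, -0.02, 0, 0, 0, 1], [0, 0, -0.04, 0, 0, 0, 1], [0, 0, -0.065, 0, 0, 0, 1], [0, 0, -0.09, 0, 0, 0, 1]])

```text
time: 3.5
tool_pos: [518.0, 136.2, 126.8]
tcp_rot: [-179.8, 0.1, 69.0]
ft_force: [0.3, -0.4, -4.7]
finger_gap: 11.2
```

Request:
jog_arm(targets=[[0, 0, -0.025, 0, 0, 0, 1], [0, 0, -0.04, 0, 0, 0, 1], [0, 0, -0.045, 0, 0, 0, 1]])

```text
time: 3.75
tool_pos: [520.8, 136.7, 175.3]
tcp_rot: [179.8, -0.1, 69.0]
ft_force: [0.4, -0.5, -4.6]
finger_gap: 11.2
```

```bash
python3 go.py 501.2 -196.6 172 51.4
```

```text
t 3.75 pos [520.81 136.69 175.35] rot [ 1.7984e+02 -1.0000e-01  6.8970e+01] j6 30.3 F [ 0.36 -0.5  -4.65] M [ 0.053 -0.053 -0.046] gap 11.2
move [-0.3181  0.1013  0.0031] [ 0.0026 -0.0022  0.3067]
```

Request:
jog_arm(targets=[[-0.008, 0.0025, 0, 0, 0, 0, 1], [-0.026, 0.008, 0, 0, 0, 0, 1], [-0.05, 0.016, 0, 0, 0, 0, 1], [-0.08, 0.0255, 0, 0, 0, 0, 1], [-0.11, 0.035, 0, 0, 0, 0, 1]])

```text
time: 4.17
tool_pos: [511.0, 20.0, 169.8]
tcp_rot: [-179.8, 0.1, 69.0]
ft_force: [0.2, -0.7, -5.4]
finger_gap: 11.5
```

Request:
jog_arm(targets=[[-0.03, 0.0095, 0, 0, 0, 0, 1], [-0.06, 0.019, 0, 0, 0, 0, 1], [-0.09, 0.0285, 0, 0, 0, 0, 1], [-0.12, 0.038, 0, 0, 0, 0, 1], [-0.145, 0.046, 0, 0, 0, 0, 1]])

```text
time: 4.58
tool_pos: [501.6, -132.8, 169.9]
tcp_rot: [-179.8, 0.0, 68.9]
ft_force: [0.2, -0.2, -4.2]
finger_gap: 11.2
```

Request:
jog_arm(targets=[[-0.022, 0.007, 0, 0, 0, 0.05, 1], [-0.04, 0.0125, 0, 0, 0, 0.12, 1], [-0.053, 0.017, 0, 0, 0, 0.2, 1], [-0.06, 0.019, 0, 0, 0, 0.27, 1], [-0.063, 0.02, 0, 0, 0, 0.306, 1]])

```text
time: 5.0
tool_pos: [497.8, -197.9, 169.6]
tcp_rot: [-179.8, 0.1, 51.1]
ft_force: [0.5, 0.5, -5.2]
finger_gap: 11.2
```

Request:
jog_arm(targets=[[0, 0, 0, 0, 0, 0, 1], [0, 0, 0, 0, 0, 0, 1]])

```text
time: 5.17
tool_pos: [498.5, -196.5, 170.4]
tcp_rot: [-179.8, 0.0, 51.5]
ft_force: [-0.2, -0.5, -5.5]
finger_gap: 11.5
```

```bash
python3 go.py 501.2 -196.6 172 51.4;  python3 - <<'E'
from h import *
s=snap("side","3");cv2.imwrite("pics/s3.png",cv2.resize(s["pixels"][180:400,340:540,::-1],(545,600)))
s=snap("top","3");cv2.imwrite("pics/t3.png",cv2.resize(s["pixels"][190:310,420:540,::-1],(600,600)))
E
python3 go.py 501.2 -196.6 172 51.4
```

```text
t 5.17 pos [ 498.46 -196.48  170.4 ] rot [-1.798e+02  4.000e-02  5.148e+01] j6 11.5 F [-0.17 -0.45 -5.47] M [0.037 0.027 0.009] gap 11.5
move [ 0.0016  0.0022 -0.0016] [-0.0035  0.0007  0.0013]
t 5.27 pos [ 499.15 -196.12  171.31] rot [-1.7988e+02  2.0000e-02  5.1530e+01] j6 11.5 F [ 0.72 -0.36 -5.07] M [-0.038 -0.032  0.027] gap 11.3
move [ 0.0009  0.0019 -0.0007] [-0.0021  0.0003  0.0022]
```

View pics/s3.png

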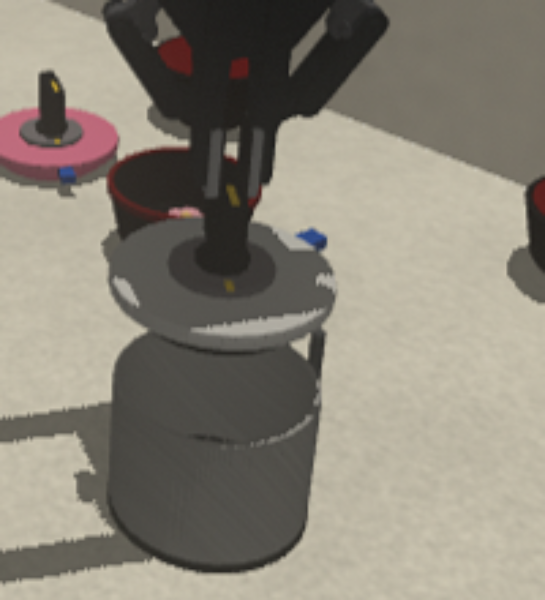

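View pics/t3.png

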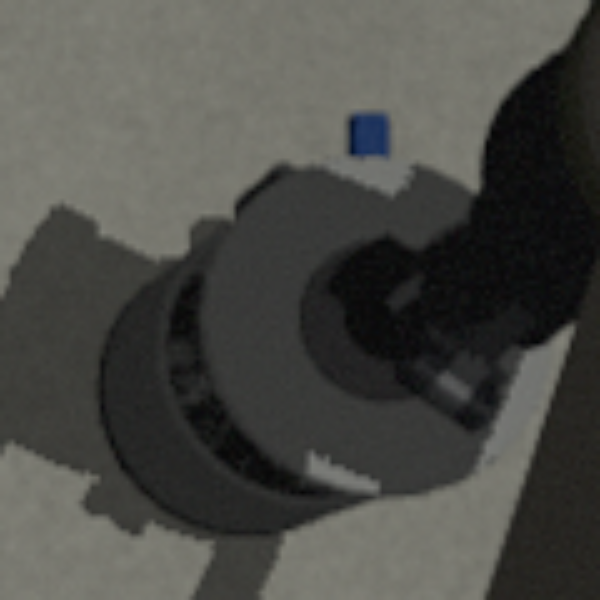

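```bash
python3 - <<'E'
from meas import *
zo=133.3
for n,ro in(("top3",(470,190,520,230)),("side3",(430,250,480,300))):
    s=load(n);p=s["pixels"].astype(float);V=p[...,1];m=masks(s)
    rb=cv2.GaussianBlur(p[...,0]-p[...,2],(3,3),0)
    A,c,_=blob(m["blue"],ro)[0]
    L=np.array([500.,-196.5])
    tb=ray(s,c,zo+ (20 if n=="top3" else 18))[0,:2]
    print(n,"tab",c,A,tb)
    for z,sg in((zo+22,1),(zo+22,-1)):
        for nm,im,th in(("V",V,8),("rb",rb,2.5)):
            for ang in (range(0,360,4),):
                e=edge(s,im,L,z,48,66,sg,ang,th)
                if len(e)>8:
                    f=fitc(e,L,57);rs=np.hypot(*(e[:,:2]-f[0]).T);print(nm,sg,len(e),f,fitc(e,L),(abs(rs-57)<0.7).sum(),"tabdir",np.degrees(np.arctan2(*(tb-f[0][:2])[::-1])),np.hypot(*(tb-f[0][:2])))
E
```

```text
top3 tab [493.44 216.66] 61 [ 563.26417295 -199.44759306]
V 1 56 (array([ 499.89, -191.46]), np.float64(2.09)) (array([ 499.67, -191.25,   57.6 ]), np.float64(1.57)) 14 tabdir -7.183601654018055 63.87556215287186
rb 1 54 (array([ 499.16, -193.57]), np.float64(0.49)) (array([ 499.14, -192.55,   57.91]), np.float64(0.9)) 33 tabdir -5.238696746598196 64.37306183586404
V -1 57 (array([ 498.53, -195.08]), np.float64(1.45)) (array([ 497.98, -196.29,   58.72]), np.float64(1.1)) 17 tabdir -3.8598773110366635 64.88134567800962
rb -1 11 (array([ 498.91, -200.31]), np.float64(0.65)) (array([ 499.68, -201.7 ,   56.24]), np.float64(0.77)) 6 tabdir 0.7677718130357474 64.35995122816792
side3 tab [454.82 267.02] 44 [ 562.82877107 -204.50930633]
V 1 70 (array([ 500.05, -191.39]), np.float64(2.66)) (array([ 499.99, -191.46,   56.9 ]), np.float64(2.71)) 8 tabdir -11.803618391982646 64.13493818197831
rb 1 73 (array([ 496.2 , -196.47]), np.float64(3.28)) (array([ 496.29, -196.46,   56.86]), np.float64(3.46)) 10 tabdir -6.87994618418035 67.11202262302498
V -1 48 (array([ 496.44, -198.3 ]), np.float64(0.56)) (array([ 496.09, -198.35,   56.54]), np.float64(0.53)) 26 tabdir -5.3432992253512985 66.67851534999208
rb -1 30 (array([ 496.29, -197.31]), np.float64(1.03)) (array([ 497.04, -194.89,   59.53]), np.float64(2.06)) 8 tabdir -6.175218629483753 66.92711010591809
```

Request:
jog_arm(targets=[[0.0001, 0.001, 0.01, 0, 0, 0, 1], [0.0003, 0.002, 0.02, 0, 0, 0, 1], [0.0003, 0.002, 0.028, 0, 0, 0, 1], [0.0003, 0.002, 0.031, 0, 0, 0, 1], [0.0003, 0.002, 0.031, 0, 0, 0, 1]])

```text
time: 5.68
tool_pos: [500.5, -196.8, 139.5]
tcp_rot: [-179.8, 0.0, 51.5]
ft_force: [-0.3, -0.1, -4.5]
finger_gap: 11.1
```

Request:
jog_arm(targets=[[0, 0, 0, 0, 0, 0, 1], [0, 0, 0, 0, 0, 0, 1]])

```text
time: 5.85
tool_pos: [501.9, -197.7, 142.0]
tcp_rot: [180.0, -0.0, 51.4]
ft_force: [-0.7, -0.4, -4.9]
finger_gap: 11.3
```

```bash
python3 go.py 501.2 -196.6 141 51.4;  python3 - <<'E'
from h import *
s=snap("side","4");cv2.imwrite("pics/s4.png",cv2.resize(s["pixels"][220:400,350:500,::-1],(500,600)))
s=snap("top","4");cv2.imwrite("pics/t4.png",cv2.resize(s["pixels"][195:305,420:530,::-1],(600,600)))
E
python3 go.py 501.2 -196.6 141 51.4
python3 - <<'E'
from meas import *
for zo in (97.,100.):
  for n,ro in(("top4",(470,190,520,240)),("side4",(430,250,480,320))):
    s=load(n);p=s["pixels"].astype(float);V=p[...,1];m=masks(s)
    rb=cv2.GaussianBlur(p[...,0]-p[...,2],(3,3),0)
    A,c,_=blob(m["blue"],ro)[0]
    L=np.array([501.,-196.5])
    tb=ray(s,c,zo+ (20 if n=="top4" else 18))[0,:2]
    print(zo,n,"tab",c,A,tb)
    z=zo+22
    for nm,im,th,sg in(("V",V,8,-1),("rb",rb,2.5,1)):
                e=edge(s,im,L,z,50,64,sg,range(0,360,4),th)
                if len(e)>8:
                    f=fitc(e,L,57);rs=np.hypot(*(e[:,:2]-f[0]).T);print(nm,sg,len(e),f,(abs(rs-57)<0.7).sum(),"tabdir",np.degrees(np.arctan2(*(tb-f[0][:2])[::-1])),np.hypot(*(tb-f[0][:2])))
E
```

```text
t 5.85 pos [ 501.93 -197.68  141.96] rot [ 1.7997e+02 -1.0000e-02  5.1450e+01] j6 11.6 F [-0.72 -0.42 -4.89] M [ 0.031 -0.012  0.021] gap 11.3
move [ 0.0004 -0.0012  0.001 ] [ 0.0006 -0.0001  0.0008]
t 5.95 pos [ 502.07 -197.82  142.27] rot [ 1.7994e+02 -1.0000e-02  5.1440e+01] j6 11.6 F [ 0.02 -0.3  -4.19] M [-0.045  0.006  0.015] gap 11.4
move [ 0.0004 -0.0014  0.0013] [ 0.0011 -0.0002  0.0008]
97.0 top4 tab [488.11 219.3 ] 53 [ 568.62546631 -203.49819943]
V -1 63 (array([ 503.15, -198.03]), np.float64(0.99)) 23 tabdir -4.773992271520083 65.70340854259224
rb 1 42 (array([ 503.75, -197.44]), np.float64(1.09)) 15 tabdir -5.33492199240214 65.15771565878379
97.0 side4 tab [454.95 283.05] 43 [ 576.67527698 -198.45373884]
V -1 55 (array([ 505.44, -193.38]), np.float64(1.29)) 18 tabdir -4.074017025495153 71.41573714274911
rb 1 49 (array([ 503.99, -195.67]), np.float64(1.91)) 10 tabdir -2.1932718694888975 72.73856398771284
100.0 top4 tab [488.11 219.3 ] 53 [ 567.83107074 -202.39214786]
V -1 63 (array([ 502.73, -197.19]), np.float64(0.96)) 21 tabdir -4.568728564996763 65.30858867219484
rb 1 42 (array([ 503.51, -196.48]), np.float64(0.73)) 21 tabdir -5.25165333410296 64.59221031942889
100.0 side4 tab [454.95 283.05] 43 [ 572.69417581 -201.19140986]
V -1 54 (array([ 504.01, -194.97]), np.float64(0.74)) 26 tabdir -5.175725082298484 68.96536773388888
rb 1 48 (array([ 503.46, -196.47]), np.float64(0.83)) 21 tabdir -3.9012333513363386 69.39497683895017
```

View pics/s4.png

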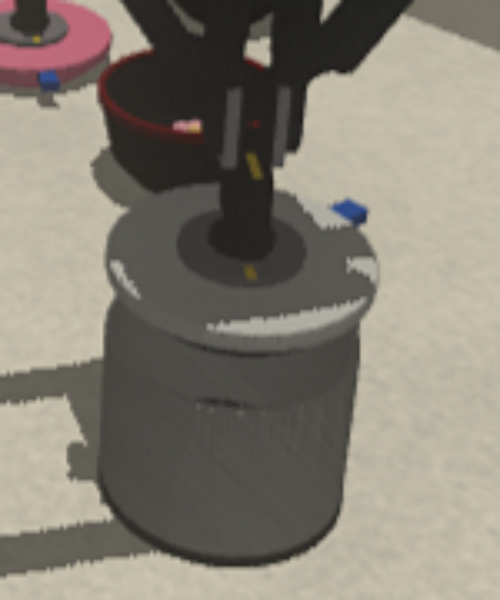

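View pics/t4.png

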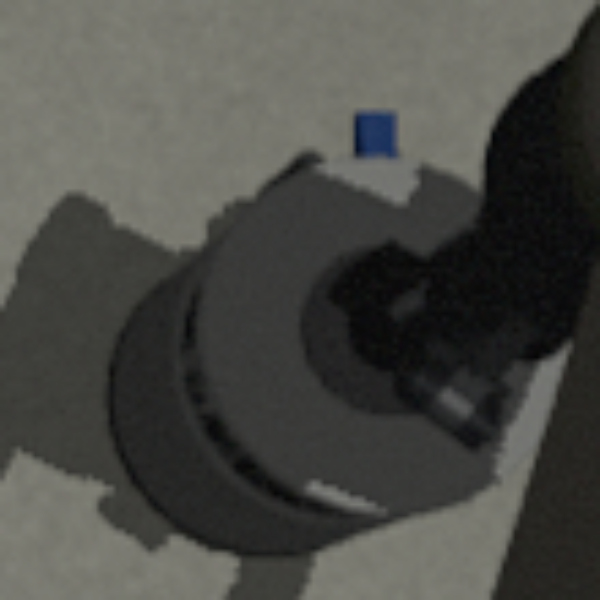

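```bash
cat > scan.py <<'E'
import sys
from meas import *
tag=sys.argv[1]; A=np.array([float(sys.argv[2]),float(sys.argv[3])])
for zo in np.arange(float(sys.argv[4]),float(sys.argv[5])+.1,1.5):
  out=[]
  for n in("top","side"):
    s=load(n+tag);p=s["pixels"].astype(float);V=p[...,1];rb=cv2.GaussianBlur(p[...,0]-p[...,2],(3,3),0)
    L=A.copy();best=None
    for k in range(3):
      E=[]
      for im,th,sg in((V,8,-1),(rb,2.5,1)):
        e=edge(s,im,L,zo+22,54-k,62-k*1.,sg,range(0,360,3),th)
        if len(e):E.append(e)
      E=np.vstack(E);f=fitc(E,L,57);L=f[0][:2]
    rs=np.hypot(*(E[:,:2]-L).T); out.append((L.round(1),(abs(rs-57)<0.6).sum(),len(E)))
    m=masks(s)["blue"];mouth=np.array([501.85,-196.1] if n=="top" else [500.5,-197.4])
    out.append((L-mouth).round(1))
  print(round(zo,1),*out)
E
python3 scan.py 4 503 -196.5 97 107
```

```text
97.0 (array([ 503.7, -198. ]), np.int64(62), 111) [ 1.8 -1.9] (array([ 500.1, -199.1]), np.int64(55), 107) [-0.4 -1.7]
98.5 (array([ 503.4, -197.4]), np.int64(60), 112) [ 1.5 -1.3] (array([ 506.8, -193.8]), np.int64(60), 114) [6.2 3.6]
100.0 (array([ 503.2, -196.8]), np.int64(54), 113) [ 1.3 -0.7] (array([ 505. , -195.2]), np.int64(82), 117) [4.5 2.2]
101.5 (array([ 502.8, -196.3]), np.int64(50), 114) [ 1.  -0.2] (array([ 503.3, -196.5]), np.int64(74), 117) [2.8 0.9]
103.0 (array([ 502.7, -195.7]), np.int64(64), 115) [0.8 0.4] (array([ 501.5, -197.8]), np.int64(75), 119) [ 1.  -0.4]
104.5 (array([ 502.4, -195.2]), np.int64(61), 114) [0.6 0.9] (array([ 499.7, -199.2]), np.int64(52), 119) [-0.8 -1.8]
106.0 (array([ 502.1, -194.7]), np.int64(62), 115) [0.3 1.4] (array([ 498.2, -200.5]), np.int64(40), 119) [-2.3 -3.1]
```

Request:
jog_arm(targets=[[-0.0005, -0.0007, 0.002, 0, 0, 0, 1], [-0.0005, -0.0007, 0.006, 0, 0, 0, 1], [-0.0005, -0.0007, 0.01, 0, 0, 0, 1], [-0.0005, -0.0007, 0.013, 0, 0, 0, 1], [-0.0005, -0.0007, 0.015, 0, 0, 0, 1]])

```text
time: 6.37
tool_pos: [500.4, -197.4, 125.7]
tcp_rot: [-179.9, 0.0, 51.4]
ft_force: [-1.1, 0.4, -4.9]
finger_gap: 11.1
```

Request:
jog_arm(targets=[[0, 0, 0.001, 0, 0, 0, 1], [0, 0, 0.002, 0, 0, 0, 1], [0, 0, 0.002, 0, 0, 0, 1]])

```text
time: 6.62
tool_pos: [500.7, -197.5, 124.4]
tcp_rot: [-180.0, 0.0, 51.4]
ft_force: [0.0, 0.6, -5.2]
finger_gap: 11.1
```

```bash
python3 - <<'E'
from h import *
s=snap("side","5");cv2.imwrite("pics/s5.png",cv2.resize(s["pixels"][240:390,370:480,::-1],(440,600)))
s=snap("top","5");cv2.imwrite("pics/t5.png",cv2.resize(s["pixels"][195:305,420:530,::-1],(600,600)))
E
python3 go.py 501.2 -196.6 112 51.4; python3 scan.py 5 501 -196.5 80 90
```

```text
t 6.72 pos [ 500.87 -197.6   124.7 ] rot [179.99  -0.    51.44] j6 11.6 F [ 0.35 -0.01 -4.01] M [-0.055 -0.016 -0.012] gap 11.4
move [ 0.001  -0.0004  0.0127] [ 0.0001 -0.      0.0007]
80.0 (array([ 502.8, -198.1]), np.int64(52), 113) [ 1. -2.] (array([ 498.3, -199.3]), np.int64(57), 103) [-2.2 -1.9]
81.5 (array([ 502.5, -197.7]), np.int64(57), 112) [ 0.7 -1.6] (array([ 504.5, -194.5]), np.int64(78), 110) [4.  2.9]
83.0 (array([ 502.2, -197.2]), np.int64(60), 112) [ 0.4 -1.1] (array([ 502.9, -195.8]), np.int64(75), 110) [2.4 1.6]
84.5 (array([ 502. , -196.7]), np.int64(52), 112) [ 0.1 -0.6] (array([ 501.3, -197.1]), np.int64(69), 107) [0.8 0.3]
86.0 (array([ 501.8, -196.2]), np.int64(47), 111) [-0.1 -0.1] (array([ 499.7, -198.4]), np.int64(62), 108) [-0.8 -1. ]
87.5 (array([ 501.6, -195.6]), np.int64(38), 112) [-0.3  0.4] (array([ 498. , -199.7]), np.int64(31), 110) [-2.5 -2.3]
89.0 (array([ 501.4, -195.2]), np.int64(44), 113) [-0.5  0.8] (array([ 496.7, -200.7]), np.int64(35), 113) [-3.8 -3.3]
```

View pics/s5.png

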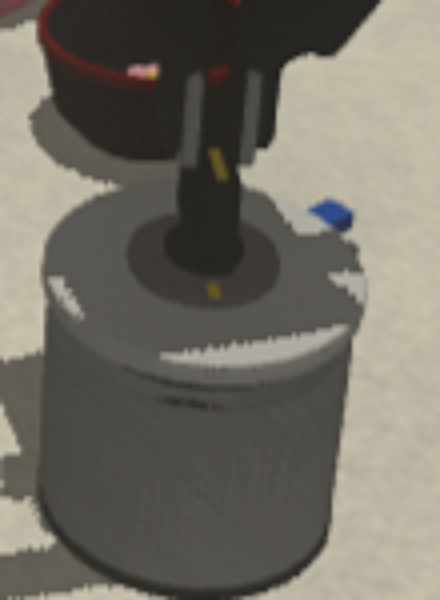

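View pics/t5.png

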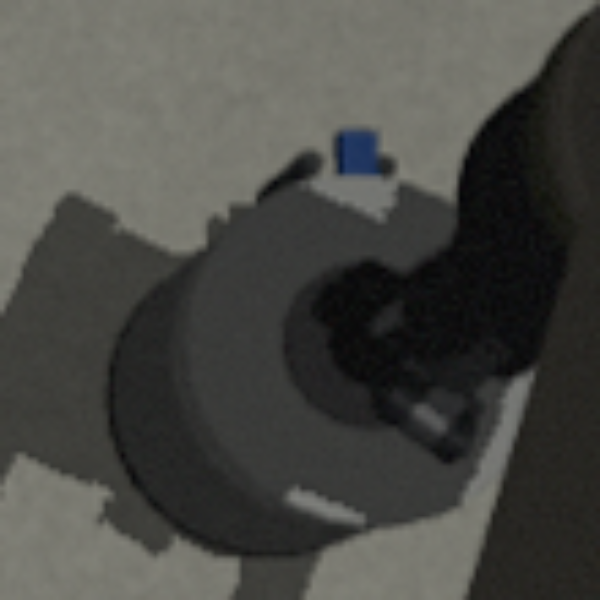

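Request:
jog_arm(targets=[[0, 0, 0.0015, 0, 0, 0, 1], [0, 0, 0.003, 0, 0, 0, 1], [0, 0, 0.0045, 0, 0, 0, 1], [0, 0, 0.006, 0, 0, 0, 1], [0, 0, 0.007, 0, 0, 0, 1]])

```text
time: 7.13
tool_pos: [500.7, -197.5, 117.3]
tcp_rot: [-180.0, 0.0, 51.4]
ft_force: [-0.0, 0.4, -4.7]
finger_gap: 10.9
```

Request:
jog_arm(targets=[[0, 0, 0.001, 0, 0, 0, 1], [0, 0, 0.002, 0, 0, 0, 1]])

```text
time: 7.3
tool_pos: [500.8, -197.6, 115.5]
tcp_rot: [-180.0, 0.0, 51.4]
ft_force: [0.1, -0.8, -5.1]
finger_gap: 11.1
```

Request:
jog_arm(targets=[[0, 0, 0.001, 0, 0, 0, 1], [0, 0, 0.001, 0, 0, 0, 1]])

```text
time: 7.47
tool_pos: [500.7, -197.5, 114.3]
tcp_rot: [-180.0, 0.0, 51.4]
ft_force: [0.3, 0.3, -5.1]
finger_gap: 11.5
```

Request:
jog_arm(targets=[[0, 0, 0.0005, 0, 0, 0, 1], [0, 0, 0.001, 0, 0, 0, 1]])

```text
time: 7.63
tool_pos: [500.9, -197.6, 113.7]
tcp_rot: [180.0, -0.0, 51.4]
ft_force: [-0.3, -1.2, -5.3]
finger_gap: 11.0
```

Request:
jog_arm(targets=[[0, 0, 0.0005, 0, 0, 0, 1], [0, 0, 0.001, 0, 0, 0, 1]])

```text
time: 7.8
tool_pos: [500.8, -197.6, 112.6]
tcp_rot: [180.0, 0.0, 51.4]
ft_force: [0.1, -0.6, -5.1]
finger_gap: 10.9
```

Request:
jog_arm(targets=[[0, 0, 0.0005, 0, 0, 0, 1], [0, 0, 0.0005, 0, 0, 0, 1]])

```text
time: 7.97
tool_pos: [500.7, -197.5, 112.0]
tcp_rot: [-180.0, 0.0, 51.4]
ft_force: [-0.5, -0.3, -4.4]
finger_gap: 11.0
```

Request:
jog_arm(targets=[[0, 0, 0.0005, 0, 0, 0, 1], [0, 0, 0.0005, 0, 0, 0, 1]])

```text
time: 8.13
tool_pos: [500.8, -197.5, 111.5]
tcp_rot: [-180.0, 0.0, 51.4]
ft_force: [0.5, -0.7, -5.6]
finger_gap: 11.1
```

Request:
jog_arm(targets=[[0, 0, 0.0005, 0, 0, 0, 1], [0, 0, 0.0005, 0, 0, 0, 1]])

```text
time: 8.3
tool_pos: [500.9, -197.6, 111.1]
tcp_rot: [180.0, -0.0, 51.4]
ft_force: [0.1, 0.4, -5.5]
finger_gap: 10.9
```

Request:
jog_arm(targets=[[0, 0, 0.0005, 0, 0, 0, 1], [0, 0, 0.0005, 0, 0, 0, 1]])

```text
time: 8.47
tool_pos: [501.0, -197.7, 111.1]
tcp_rot: [180.0, -0.0, 51.4]
ft_force: [-1.5, 0.5, -1.1]
finger_gap: 11.0
```

```bash
python3 - <<'E'
from h import *
s=snap("side","6");cv2.imwrite("pics/s6.png",cv2.resize(s["pixels"][250:390,370:480,::-1],(471,600)))
E
python3 go.py 501.2 -196.6 112 51.4
```

```text
t 8.52 pos [ 500.94 -197.68  111.02] rot [179.98  -0.    51.44] j6 11.6 F [-1.93  0.65 -0.44] M [ 0.103  0.297 -0.001] gap 11.0
move [ 0.001  -0.0005 -0.001 ] [ 0.0004 -0.      0.0007]
```

View pics/s6.png

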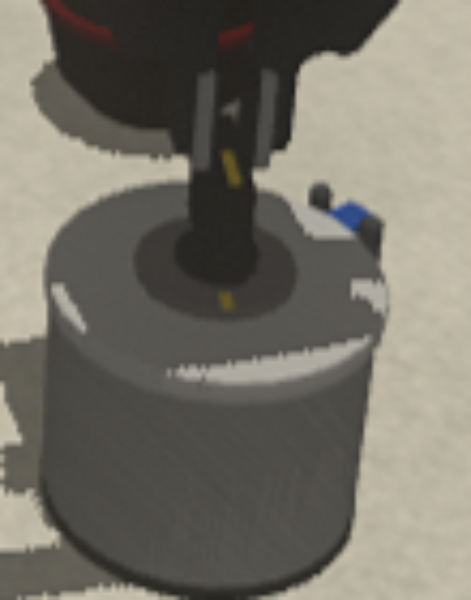

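Request:
jog_arm(targets=[[0, 0, 0.0005, 0, 0, 0, 1], [0, 0, 0.0005, 0, 0, 0, 1]])

```text
time: 8.68
tool_pos: [501.1, -197.7, 111.0]
tcp_rot: [179.9, -0.0, 51.4]
ft_force: [-3.3, 1.5, 5.0]
finger_gap: 11.3
```

Request:
jog_arm(targets=[[0, 0, 0.0003, 0, 0, 0, 1], [0, 0, 0.0003, 0, 0, 0, 1]])

```text
time: 8.85
tool_pos: [501.2, -197.8, 110.9]
tcp_rot: [179.9, -0.0, 51.4]
ft_force: [-4.0, 1.7, 6.0]
finger_gap: 11.2
```

Request:
jog_arm(targets=[[0, 0, 0, 0, 0, 0, 0.6], [0, 0, -0.001, 0, 0, 0, 0.6], [0, 0, -0.001, 0, 0, 0, 0.6], [0, 0, -0.001, 0, 0, 0, 0.6]])

```text
time: 9.18
tool_pos: [501.0, -197.7, 110.9]
tcp_rot: [180.0, -0.0, 51.4]
ft_force: [0.8, -0.7, -0.1]
finger_gap: 34.3
```

```bash
python3 - <<'E'
from h import *
s=snap("side","7");cv2.imwrite("pics/s7.png",cv2.resize(s["pixels"][250:390,370:480,::-1],(471,600)))
s=snap("top","7");cv2.imwrite("pics/t7.png",cv2.resize(s["pixels"][195:305,420:530,::-1],(600,600)))
E
python3 go.py 501.2 -196.6 111 51.4; python3 scan.py 7 501 -196.5 71.5 74.5
```

```text
t 9.28 pos [ 500.85 -197.59  110.72] rot [180.    -0.    51.44] j6 11.6 F [ 0.4  -0.69 -0.81] M [-0.012 -0.028 -0.028] gap 34.1
move [ 0.001  -0.0003 -0.0003] [ 0.0001 -0.      0.0007]
71.5 (array([ 502.2, -196. ]), np.int64(48), 112) [0.4 0.1] (array([ 501.3, -197.5]), np.int64(77), 118) [ 0.8 -0.1]
73.0 (array([ 502. , -195.5]), np.int64(50), 112) [0.1 0.6] (array([ 499.6, -198.8]), np.int64(55), 119) [-0.9 -1.4]
74.5 (array([ 501.7, -195.2]), np.int64(46), 110) [-0.2  0.9] (array([ 498. , -200.1]), np.int64(34), 122) [-2.5 -2.7]
```

View pics/s7.png

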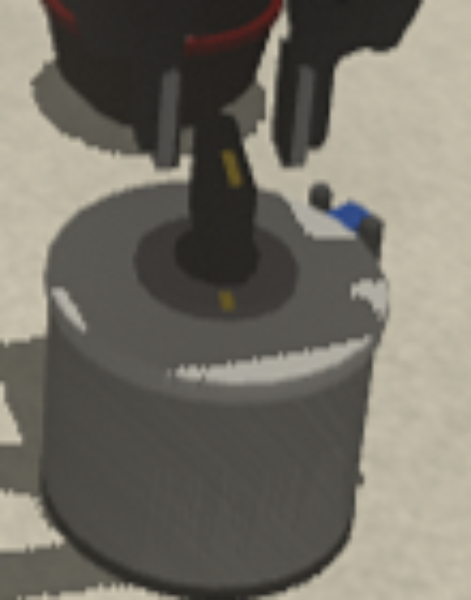

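View pics/t7.png

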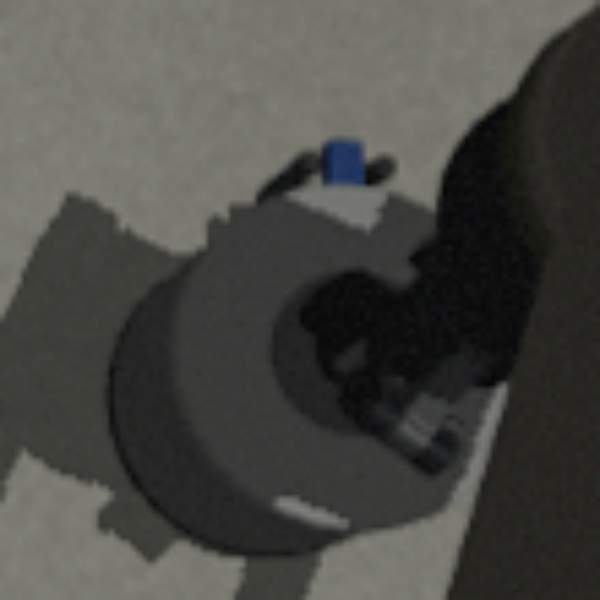

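Request:
jog_arm(targets=[[0.001, 0, -0.0005, 0, 0, 0, 1], [0.001, 0, -0.0005, 0, 0, 0, 1], [0.001, 0, -0.0005, 0, 0, 0, 1], [0.001, 0, -0.0005, 0, 0, 0, 1], [0.001, 0, -0.0005, 0, 0, 0, 1]], newtons=80)

```text
time: 9.7
tool_pos: [501.7, -196.9, 111.7]
tcp_rot: [180.0, -0.0, 51.4]
ft_force: [1.1, 0.6, 3.4]
finger_gap: 9.9
```

Request:
jog_arm(targets=[[0, 0, 0, 0, 0, 0, 1], [0, 0, 0, 0, 0, 0, 1], [0, 0, 0, 0, 0, 0, 1]])

```text
time: 9.95
tool_pos: [501.7, -196.9, 111.6]
tcp_rot: [180.0, -0.0, 51.4]
ft_force: [0.8, 0.7, 4.6]
finger_gap: 10.0
```

```bash
python3 go.py 501.2 -196.6 111 51.4
```

```text
t 9.95 pos [ 501.7  -196.88  111.61] rot [ 1.7996e+02 -1.0000e-02  5.1440e+01] j6 11.7 F [0.85 0.71 4.56] M [ 0.026 -0.098  0.022] gap 10.0
move [-0.0001 -0.0006  0.0006] [ 0.0006 -0.0002  0.0007]
```

Request:
jog_arm(targets=[[0, 0, 0, 0, 0, 0.03, 1], [0, 0, 0, 0, 0, 0.09, 1], [0, 0, 0, 0, 0, 0.16, 1], [0, 0, 0, 0, 0, 0.23, 1], [0, 0, 0, 0, 0, 0.3, 1]])

```text
time: 10.37
tool_pos: [501.8, -197.0, 111.6]
tcp_rot: [179.9, -0.0, 34.1]
ft_force: [0.6, -0.7, 3.5]
finger_gap: 10.0
```

```bash
python3 go.py 501.2 -196.6 111 51.4
```

```text
t 10.37 pos [ 501.81 -197.    111.61] rot [ 1.7995e+02 -3.0000e-02  3.4060e+01] j6 29.1 F [ 0.55 -0.71  3.45] M [-0.054 -0.299  0.09 ] gap 10.0
move [-0.0003 -0.0007  0.0006] [ 9.000e-04 -3.000e-04 -3.027e-01]
```

Request:
jog_arm(targets=[[0, 0, 0, 0, 0, 0.06, 1], [0, 0, 0, 0, 0, 0.12, 1], [0, 0, 0, 0, 0, 0.18, 1], [0, 0, 0, 0, 0, 0.24, 1], [0, 0, 0, 0, 0, 0.3, 1]])

```text
time: 10.78
tool_pos: [501.9, -197.2, 111.6]
tcp_rot: [179.9, -0.0, 16.9]
ft_force: [1.5, -1.1, 2.9]
finger_gap: 10.1
```

```bash
python3 go.py 501.2 -196.6 111 51.4
```

```text
t 10.78 pos [ 501.89 -197.21  111.63] rot [ 1.7994e+02 -5.0000e-02  1.6890e+01] j6 46.2 F [ 1.54 -1.07  2.91] M [-0.156 -0.339  0.052] gap 10.1
move [-0.0005 -0.0008  0.0006] [ 1.300e-03 -5.000e-04 -6.023e-01]
```

Request:
jog_arm(targets=[[0, 0, 0, 0, 0, 0.05, 1], [0, 0, 0, 0, 0, 0.1, 1], [0, 0, 0, 0, 0, 0.15, 1], [0, 0, 0, 0, 0, 0.2, 1], [0, 0, 0, 0, 0, 0.23, 1]])

```text
time: 11.2
tool_pos: [501.9, -197.3, 111.6]
tcp_rot: [179.9, -0.1, 3.7]
ft_force: [3.4, -2.0, 2.5]
finger_gap: 10.1
```

```bash
python3 go.py 501.2 -196.6 111 51.4
```

```text
t 11.2 pos [ 501.93 -197.35  111.64] rot [ 1.7993e+02 -6.0000e-02  3.7200e+00] j6 59.4 F [ 3.36 -1.99  2.49] M [-0.345 -0.335  0.107] gap 10.1
move [-0.0007 -0.0008  0.0006] [ 1.500e-03 -6.000e-04 -8.321e-01]
```

Request:
jog_arm(targets=[[0.0003, 0.0002, 0, 0, 0, 0.03, 1], [0.0003, 0.0002, 0, 0, 0, 0.06, 1], [0.0003, 0.0002, 0, 0, 0, 0.08, 1], [0.0003, 0.0002, 0, 0, 0, 0.08, 1]])

```text
time: 11.53
tool_pos: [502.0, -197.4, 111.6]
tcp_rot: [180.0, -0.0, -0.8]
ft_force: [1.4, -2.3, 3.7]
finger_gap: 10.0
```

```bash
cat > q.py <<'E'
from bench import r
q=r.sense();print(round(q["time"],2),"yaw",q["tcp_rot"][2].round(2),"turned",round((51.44-q["tcp_rot"][2])%360*3.14159/180,3),"j6",q["joint_pos"][5].round(1),"F",q["ft_force"].round(1),"M",q["wrist_torque"].round(3),"effort6",q["joint_efforts"][5].round(3))
E
python3 q.py
```

```text
11.53 yaw -0.76 turned 0.911 j6 63.9 F [ 1.4 -2.3  3.7] M [-0.376 -0.192  0.119] effort6 0.567
```

Request:
jog_arm(targets=[[0, 0, 0, 0, 0, 0.03, 1], [0, 0, 0, 0, 0, 0.06, 1], [0, 0, 0, 0, 0, 0.08, 1], [0, 0, 0, 0, 0, 0.08, 1]])

```text
time: 11.87
tool_pos: [502.0, -197.4, 111.6]
tcp_rot: [180.0, -0.0, -5.3]
ft_force: [1.0, -2.4, 4.2]
finger_gap: 10.5
```

```bash
python3 q.py
```

```text
11.87 yaw -5.31 turned 0.991 j6 68.4 F [ 1.  -2.4  4.2] M [-0.524 -0.163  0.09 ] effort6 0.552
```

Request:
jog_arm(targets=[[0, 0, 0, 0, 0, 0.03, 1], [0, 0, 0, 0, 0, 0.06, 1], [0, 0, 0, 0, 0, 0.08, 1], [0, 0, 0, 0, 0, 0.08, 1]])

```text
time: 12.2
tool_pos: [502.0, -197.4, 111.6]
tcp_rot: [180.0, -0.0, -9.9]
ft_force: [1.2, -3.8, 4.5]
finger_gap: 10.1
```

```bash
python3 q.py
```

```text
12.2 yaw -9.88 turned 1.07 j6 73.0 F [ 1.2 -3.8  4.5] M [-0.669 -0.242  0.167] effort6 0.635
```

Request:
jog_arm(targets=[[0, 0, 0, 0, 0, 0.03, 1], [0, 0, 0, 0, 0, 0.06, 1], [0, 0, 0, 0, 0, 0.08, 1], [0, 0, 0, 0, 0, 0.08, 1]])

```text
time: 12.53
tool_pos: [501.9, -197.1, 111.6]
tcp_rot: [180.0, -0.0, -14.4]
ft_force: [0.8, -2.5, 5.3]
finger_gap: 10.3
```

```bash
python3 q.py
```

```text
12.53 yaw -14.43 turned 1.15 j6 77.6 F [ 0.8 -2.5  5.3] M [-0.495 -0.109  0.298] effort6 0.772
```

Request:
jog_arm(targets=[[0, 0, 0, 0, 0, 0.02, 1], [0, 0, 0, 0, 0, 0.03, 1], [0, 0, 0, 0, 0, 0.03, 1]])

```text
time: 12.78
tool_pos: [501.8, -197.0, 111.6]
tcp_rot: [180.0, -0.0, -16.1]
ft_force: [1.3, -2.9, 5.6]
finger_gap: 10.1
```

```bash
python3 q.py
```

```text
12.78 yaw -16.1 turned 1.179 j6 79.2 F [ 1.3 -2.9  5.6] M [-0.449 -0.109  0.339] effort6 0.556
```

Request:
jog_arm(targets=[[0, 0, 0, 0, 0, 0.02, 1], [0, 0, 0, 0, 0, 0.03, 1], [0, 0, 0, 0, 0, 0.03, 1]])

```text
time: 13.03
tool_pos: [501.8, -197.0, 111.6]
tcp_rot: [180.0, -0.0, -17.8]
ft_force: [-0.2, -2.2, 6.3]
finger_gap: 10.1
```

```bash
python3 q.py
```

```text
13.03 yaw -17.83 turned 1.209 j6 81.0 F [-0.2 -2.2  6.3] M [-0.422 -0.051  0.312] effort6 0.528
```

Request:
jog_arm(targets=[[0, 0, 0, 0, 0, 0.02, 1], [0, 0, 0, 0, 0, 0.03, 1], [0, 0, 0, 0, 0, 0.03, 1]])

```text
time: 13.28
tool_pos: [501.8, -197.0, 111.6]
tcp_rot: [180.0, -0.0, -19.6]
ft_force: [0.5, -2.2, 7.2]
finger_gap: 10.2
```

```bash
python3 q.py; python3 - <<'E'
from h import *
s=snap("side","8");cv2.imwrite("pics/s8.png",cv2.resize(s["pixels"][250:350,370:470,::-1],(600,600)))
s=snap("top","8");cv2.imwrite("pics/t8.png",cv2.resize(s["pixels"][195:305,420:530,::-1],(600,600)))
E
python3 q.py
```

```text
13.28 yaw -19.56 turned 1.239 j6 82.7 F [ 0.5 -2.2  7.2] M [-0.388 -0.045  0.01 ] effort6 0.305
13.38 yaw -19.53 turned 1.239 j6 82.6 F [-0.2 -2.1  5.6] M [-0.372 -0.072  0.061] effort6 0.094
```

View pics/s8.png

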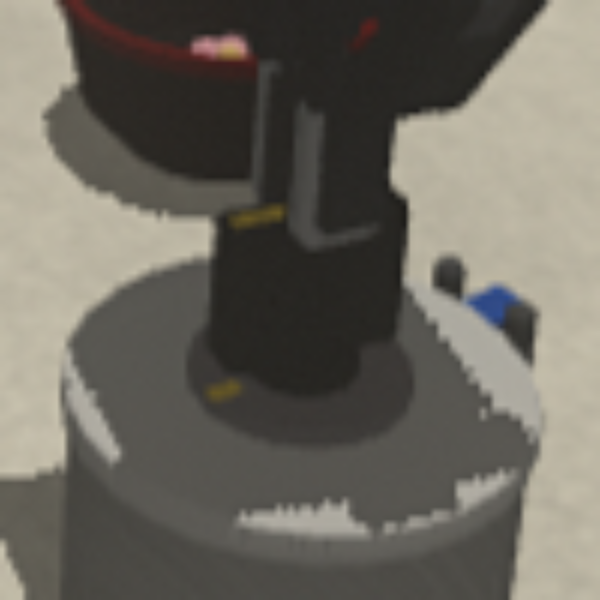

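View pics/t8.png

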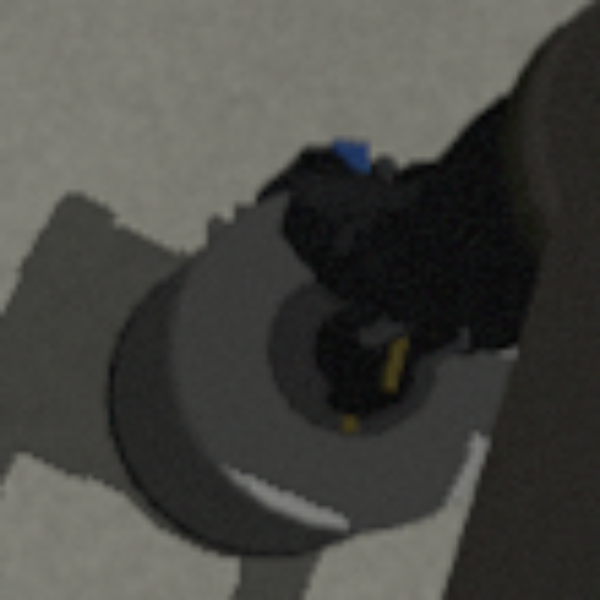

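```bash
python3 - <<'E'
from meas import *
for n,ro,L in(("top8",(470,255,515,285),(501.85,-195.8)),("side8",(395,280,430,325),(500.5,-197.6))):
    s=load(n);hsv=cv2.cvtColor(s["pixels"],cv2.COLOR_RGB2HSV);H,S,V=[hsv[...,i].astype(int) for i in range(3)]
    m=((H>15)&(H<35)&(S>90)&(V>40)).astype(np.uint8)
    for A,c,mk in blob(m,ro):
        for z in (100,145):
            d=ray(s,c,z)[0,:2]-np.array(L);print(n,A,c,z,d.round(1),np.hypot(*d).round(1),np.degrees(np.arctan2(d[1],d[0])).round(1)%360)
E
```

```text
top8 25 [492.04 261.44] 100 [ -4.7 -13. ] 13.8 250.0
top8 25 [492.04 261.44] 145 [-12.5   3.6] 13.0 164.1
top8 8 [483.88 272.12] 100 [-23.    3.2] 23.3 172.2
top8 8 [483.88 272.12] 145 [-29.9  18.8] 35.3 147.8
side8 27 [412.67 285.63] 100 [40.4 50.5] 64.7 51.3
side8 27 [412.67 285.63] 145 [-13.2   5.3] 14.2 158.2
side8 15 [406.67 314.73] 100 [-22.3   4.7] 22.8 168.2
side8 15 [406.67 314.73] 145 [-69.  -35.5] 77.6 207.2
```

Request:
jog_arm(targets=[[0, 0, 0, 0, 0, 0.02, 1], [0, 0, 0, 0, 0, 0.04, 1], [0, 0, 0, 0, 0, 0.06, 1], [0, 0, 0, 0, 0, 0.08, 1]])

```text
time: 13.72
tool_pos: [501.8, -197.0, 111.6]
tcp_rot: [180.0, -0.0, -24.2]
ft_force: [0.7, -2.2, 5.0]
finger_gap: 9.6
```

```bash
python3 q.py
```

```text
13.72 yaw -24.17 turned 1.32 j6 87.3 F [ 0.7 -2.2  5. ] M [-0.482 -0.041 -0.052] effort6 -0.524
```

Request:
jog_arm(targets=[[0, 0, 0, 0, 0, 0.02, 1], [0, 0, 0, 0, 0, 0.04, 1], [0, 0, 0, 0, 0, 0.05, 1], [0, 0, 0, 0, 0, 0.05, 1]])

```text
time: 14.05
tool_pos: [501.8, -197.1, 111.6]
tcp_rot: [180.0, -0.0, -27.0]
ft_force: [0.8, -2.1, 5.5]
finger_gap: 10.1
```

```bash
python3 q.py; python3 - <<'E'
from meas import *
for n,ro,L in(("top",(470,255,515,285),(501.85,-195.8)),("side",(395,280,430,325),(500.5,-197.6))):
    s=snap(n,"9");hsv=cv2.cvtColor(s["pixels"],cv2.COLOR_RGB2HSV);H,S,V=[hsv[...,i].astype(int) for i in range(3)]
    m=((H>15)&(H<35)&(S>90)&(V>40)).astype(np.uint8)
    for A,c,mk in blob(m,ro):
        for z in (100,145):
            d=ray(s,c,z)[0,:2]-np.array(L)
            if np.hypot(*d)<30: print(n,A,c,z,d.round(1),np.hypot(*d).round(1),np.degrees(np.arctan2(d[1],d[0])).round(1)%360)
E
```

```text
14.05 yaw -27.02 turned 1.369 j6 90.1 F [ 0.8 -2.1  5.5] M [-0.497  0.022  0.042] effort6 0.319
top 26 [490.96 260.81] 100 [ -3.5 -11.2] 11.7 252.4
top 26 [490.96 260.81] 145 [-11.4   5.2] 12.6 155.4
top 8 [484.62 272.38] 100 [-23.5   1.9] 23.6 175.3
side 24 [411.58 284.92] 145 [-13.    7.5] 15.0 150.1
side 14 [407.21 315.21] 100 [-22.6   3.4] 22.9 171.5
```

Request:
jog_arm(targets=[[0, 0, 0, 0, 0, 0, 0.8], [0, 0, 0, 0, 0, 0, 0.5], [0, 0, 0, 0, 0, 0, 0.4], [0, 0, 0, 0, 0, 0, 0.4], [0, 0, 0, 0, 0, 0, 0.4]])

```text
time: 14.57
tool_pos: [501.4, -196.6, 110.8]
tcp_rot: [-180.0, 0.1, -27.0]
ft_force: [0.2, -1.0, 0.2]
finger_gap: 51.0
```

Request:
jog_arm(targets=[[0, 0, -0.005, 0, 0, 0, 0.4], [0, 0, -0.02, 0, 0, 0, 0.4], [0, 0, -0.05, 0, 0, 0, 0.4], [0, 0, -0.08, 0, 0, 0, 0.4], [0, 0, -0.11, 0, 0, 0, 0.4]])

```text
time: 14.98
tool_pos: [501.3, -196.7, 222.6]
tcp_rot: [-180.0, 0.0, -27.1]
ft_force: [0.7, -0.4, -0.4]
finger_gap: 50.9
```

```bash
python3 go.py 420 0 240 -27
```

```text
t 14.98 pos [ 501.3  -196.71  222.57] rot [-1.800e+02  5.000e-02 -2.705e+01] j6 90.2 F [ 0.7  -0.44 -0.35] M [-0.036 -0.02  -0.008] gap 50.9
move [-0.1619 -0.1382 -0.0173] [-0.0001  0.0009 -0.0009]
```

Now I'll move clear of both cameras to check.

Request:
jog_arm(targets=[[-0.03, -0.025, -0.02, 0, 0, 0, 0.4], [-0.06, -0.05, -0.02, 0, 0, 0, 0.4], [-0.09, -0.08, -0.02, 0, 0, 0, 0.4], [-0.12, -0.105, -0.02, 0, 0, 0, 0.4], [-0.14, -0.125, -0.02, 0, 0, 0, 0.4]])

```text
time: 15.4
tool_pos: [432.6, -19.7, 242.0]
tcp_rot: [-180.0, -0.0, -27.0]
ft_force: [0.4, 0.5, 0.3]
finger_gap: 51.1
```

Request:
jog_arm(targets=[[-0.015, -0.05, 0, 0, 0, 0, 0.4], [-0.02, -0.08, 0, 0, 0, 0, 0.4], [-0.02, -0.1, 0, 0, 0, 0, 0.4], [-0.02, -0.11, 0, 0, 0, 0, 0.4], [-0.02, -0.11, 0, 0, 0, 0, 0.4]])

```text
time: 15.82
tool_pos: [466.4, 86.6, 241.4]
tcp_rot: [-180.0, 0.0, -26.9]
ft_force: [-0.4, -0.3, 0.2]
finger_gap: 50.7
```

```bash
python3 - <<'E'
from meas import *
T=[]
for n,ro,rb_,L in(("top",(460,240,515,290),(450,190,520,250),(501.85,-196.1)),("side",(380,270,440,330),(430,260,490,330),(500.5,-197.4))):
    s=snap(n,"10");cv2.imwrite(f"pics/{n}10.png",s["pixels"][:,:,::-1])
    L=np.array(L);p=s["pixels"].astype(float)
    hsv=cv2.cvtColor(s["pixels"],cv2.COLOR_RGB2HSV);H,S,V=[hsv[...,i].astype(int) for i in range(3)]
    m=((H>15)&(H<35)&(S>90)&(V>40)).astype(np.uint8)
    for A,c,mk in blob(m,ro):
        for z in (100,145):
            d=ray(s,c,z)[0,:2]-L
            if np.hypot(*d)<30: print(n,A,c,z,d.round(1),np.hypot(*d).round(1),np.degrees(np.arctan2(d[1],d[0])).round(1)%360)
    A,c,_=blob(masks(s)["blue"],rb_)[0];d=ray(s,c,92 if n=="top" else 91)[0,:2]-L;print("tab",c,d.round(1),np.degrees(np.arctan2(d[1],d[0])))
    z=p[200:320,420:540] if n=="top" else p[240:360,360:480]
    T.append(cv2.resize(np.clip(z*1.4,0,255).astype(np.uint8)[:,:,::-1],(400,400),interpolation=cv2.INTER_CUBIC))
cv2.imwrite("pics/z10.png",np.hstack(T))
from bench import r;print(r.sense()["ft_force"])
E
python3 scan.py 10 501 -196.5 71.5 74.5
```

```text
top 43 [490.88 260.56] 100 [ -3.1 -10.8] 11.2 254.0
top 43 [490.88 260.56] 145 [-11.    5.6] 12.4 152.9
top 10 [484.2 272.5] 100 [-23.7   3. ] 23.9 172.8
tab [483.23 224.89] [63.4 -6.8] -6.151851514425343
side 43 [413.4 284.6] 145 [-10.5   6.2] 12.2 149.3
side 17 [407.18 315.  ] 100 [-22.3   3.6] 22.5 170.9
tab [451.62 300.27] [65.6 -6.1] -5.344312186141428
[ 0.42296492 -0.81732501  0.42365232]
71.5 (array([ 501.9, -195.8]), np.int64(65), 133) [0.1 0.3] (array([ 501.3, -196.3]), np.int64(83), 129) [0.8 1.1]
73.0 (array([ 501.6, -195. ]), np.int64(61), 135) [-0.2  1.1] (array([ 499.8, -197.6]), np.int64(77), 129) [-0.8 -0.2]
74.5 (array([ 501.4, -194.4]), np.int64(65), 135) [-0.4  1.7] (array([ 498.3, -198.9]), np.int64(56), 132) [-2.2 -1.5]
```

View pics/z10.png

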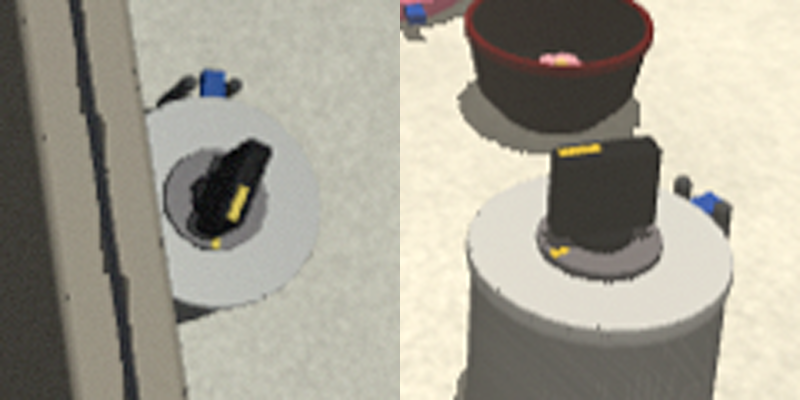

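View pics/top10.png

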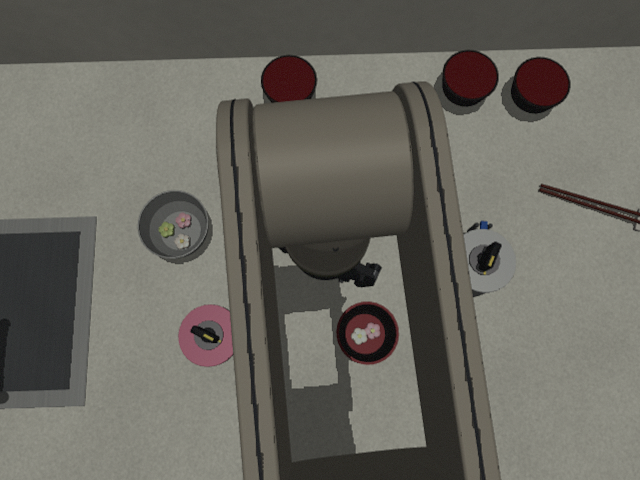

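The pictures show the lid seated and level with the tab between the posts. The pointer is about 0.36 rad clockwise of the mark, and the bowls in view have not moved. I'm handing in.

```bash
python3 -c "
from bench import r
print(r.hand_in())"
```

```text
the job is handed in; nothing more can be done
None
```

The lid is on the canister with its tab between the posts, the knob was wound clockwise to one click, and the job is handed in at about 16 s. No verdict was reported.

- **Placing:** I lowered the lid gently, with at most about 7 N on the wrist. I let go once so it could settle under its own weight, then gripped the knob again to wind it.
- **Winding:** Wrist torque rose to about 0.34 N m and then dropped to about zero after 1.24 rad. I turned on gently until the pointer was in the notch, then released the knob.
- **Seat and tab:** In the last pictures the lid is level and within about 1 mm of the mouth's centre. The tab points to −5.3° (side view) and −6.2° (top view); I had measured the fork at about −5.1°.
- **Clutch:** The pointer stands 20° (top view) and 21.6° (side view) clockwise of the collar mark, about 0.36 rad. That fits one click and is well short of the 0.51 rad limit.
- **Bowls:** The steel bowl and the near bowl are where they stood. The arm hid the far bowl in the last top view. The side view showed it upright, but I did not measure its position.
- **Disagreements:** The two cameras differ by about 1.5 mm, within their calibration. After the click the collar mark read about 3° further back than just before it, which does not change the result.

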